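# Snap the cap onto an ink cartridge nozzle and hold it down

## Robot

A 6-joint arm with a two-finger parallel gripper is mounted at the origin on the work surface. World frame = base frame: x ahead of the robot, y to its left, z up, the work surface at z = 0. Lengths are in m, angles in rad, forces in N, time in s.
With the tool pointing down it reaches from about 0.375 to 0.9 m from the base axis. Payload 3.1 kg.
Tool frame: the origin (TCP) lies midway between the tips of the shut fingers; the grasp point (between the pads) lies 19 mm behind it; z points along the fingers, y is the direction in which the jaws open and shut (so a half turn about z gives the same grasp; the last joint's range is limited). The gripper opens to 85 mm and grips with 20 to 120 N. Pads are 22 mm wide; open, the fingers measure 114 mm over their backs; the gripper's body (76 mm by 85 mm) begins 54 mm behind the grasp point. The pads swing forward as they close: fully open they stand 13 mm farther back than shut.
Start: joints at [-1.478, 0.527, 1.433, -0, 1.181, -0.178], TCP at [0.167, -0.602, 0.231] pointing down, gripper open.
Joint ranges: [-3.08, 3.08], [-0.75, 2.2], [0.22, 2.44], [-1.43, 4.57], [0, 2.65], [-2.85, 2.85]. Speed limits (rad/s): [2.79, 2.79, 3.14, 3.14, 3.14, 3.14].

## Interface

Orientations are given as a unit quaternion [x, y, z, w].
In Python, from station import manip gives the robot as it stands.
- The arm moves only by the tool play_rows, never from a script. Its argument "increments" is a list of rows, each a list of 3 entries, a list of its own where there are three numbers: the shift along the tool's x, y, z in m, then the turn, a rotation vector about the tool's x, y, z in rad, then the opening, from 0 (shut) to 1 (fully open). A call has 1 to 10 rows; each row is the pose to reach, as a shift and turn from the pose commanded when the call began, along the tool's axes at that moment; what a row does not reach only later rows make up. A row lasts 1/10 s, in which the tool goes at most 50 mm and 8.59 degrees, less where a joint would pass 70% of its speed; a pose out of reach is approached as far as the arm can. A call with a gripper value outside its range is refused whole. The fingers move at their own pace and stop on an object; "force" is the grip in N (left out, the last holds). Time passes only in rows, so rows that repeat a pose let the fingers close. It gives the time, the measured TCP pose, the force and the opening at its end, in the units of the state.
- manip.sense(): the state, without advancing time (a new reading comes with each control period).
- manip.snapshot(name): name is "scene" or "side" or "wrist"; returns (picture, depth): 384x512x3 uint8, red, green, blue; 384x512 float32, m along the optical axis (not along the pixel's ray), 0 where there is no reading.
- manip.camera_model(name): a dict with "camera_matrix" (3x3 intrinsics, pixels), "dist" ([k1, k2, p1, p2, k3] as OpenCV has them; the pictures are not rectified), "R" (3x3) and "t" (3): a world point X has camera coordinates R X + t. Camera axes: x right, y down, z forward; pixel columns grow to the right and rows downward; lengths in m; the calibration is good to about 2 mm. A picture is of the moment at which its call begins: read the wrist's pose just before it. camera_model takes no time and is no camera call; for the wrist camera it gives the pose at the moment of the call.
- manip.sign_off(): hands the job in, once; it reports no verdict.
Trained networks look in the newest picture that a camera, given by its name, has taken for a name from the list of things; names that differ only in an ending like _2 or _b are one class to them, and where a whole thing is asked for, a point or a joint stands for the part that bears it (a point fixed in the world has none). Each returns a list of dicts, best first, with "p" (0 to 1); they miss things now and then, are a little off and sometimes report something else, mostly with a low value. They report only what shows in the picture. A call takes as long as a camera call. They do not tell look-alikes from the thing itself.
- manip.regions_of(camera, thing): "region" (384x512 bool, what is visible of it) and "rect" ([left, top, width, height] in pixels, round what is visible of it).
The state is a dict: "t": time; "q": joint angles; "qd": joint speeds; "tau": joint torques, N m; "tcp_pos": TCP position; "tool_rot": TCP orientation; "force": force on the tool from outside, world axes, zero at the start; "ft_torque": the same for the moment, N m; "finger_gap": opening from 0.0 (shut) to 1.0 (fully open).
Only numpy, scipy, OpenCV 4.12 (cv2) and the standard library are available. Lean on these libraries where they do the work, as an engineer would, in place of code of your own. Each camera call takes 0.05 s, during which the arm holds its last target.

## Task

One of the two ink cartridges, the blue one, stands with its nozzle uncapped: pick up the loose blue cap, set it square over that nozzle and press it straight down. It resists, then snaps over the nozzle with a click; keep pushing after the click until it sits fully home on the black sealing ring, and finish while still holding the cap and pressing it firmly down onto the ring, nothing let go. Leave everything else on the table where it is.

Things in the scene. Friction and masses are not known exactly. Their poses are not given: they have to be found in the camera images.
- cap: Loose blue round cap, 46 mm diameter, 44 mm tall, about 40 g, closed top with a white disc, mouth below; it starts mouth down on the table. Origin: centre of its lower rim, z up through its top; yaw is of no matter. The mouth has an inward lip of 29 mm inner diameter, 3 mm thick, level with the rim; above it the cavity is 37 mm wide, to 36 mm up. Grip across the 46 mm.
- seal_top (a point): Centre of the upper face of the open cartridge's black sealing ring when nothing presses on it, 115 mm above the table; z up. The cap is home with its origin here or up to 3 mm below. Its lip meets the snap beads with its origin about 15 mm above here; pushing on takes up to 15 N until the click 7 mm above here; then the beads draw the cap down to the ring.
- nozzle_tip (a point): Top centre of the open cartridge's nozzle, 28 mm straight above seal_top: an upright grey stud, 26 mm diameter, its last 6 mm tapering to 16 mm. Four sprung steel snap beads stand out from it to 35 mm diameter, centred 18.5 mm below this tip.
- seal: Black rubber sealing ring round the foot of that nozzle, 45 mm diameter, 7 mm thick; origin: centre of its underside, 7 mm below seal_top. It is springy: pressed down it gives up to 3 mm, about 2 N at first touch, 6 N at 1 mm, 9 N at 2 mm and 13 N at 3 mm, where it stops.
- open_cartridge: The uncapped cartridge: white cylinder 66 mm diameter with a blue band, upright in a weighted dark square foot 110 x 110 x 24 mm that is fixed to the table; 143 mm tall to the nozzle tip. Origin: centre of the foot's underside; z up. seal_top lies straight above it. A grey clip ring, 80 mm diameter, rises to 46 mm; the white body ends 108 mm up.
- closed_cartridge: A like cartridge with a red band and its red cap already on, 159 mm tall, fixed to the table; not to be handled. Origin: centre of the foot's underside.
- tape: Bystander: roll of yellow tape lying flat, 90 mm diameter, 25 mm tall; origin under its centre.
- screwdriver: Bystander: screwdriver lying on the table, about 200 mm long along its x axis.
- cleaner: Bystander: green bottle of cleaner, 64 mm diameter, 170 mm tall; origin under its centre.
- mug: Bystander: white mug, 80 mm diameter, 95 mm tall; origin under its centre.
- ream: Bystander: ream of paper, 210 x 297 x 50 mm; origin under its centre.
- roller: Bystander: hand ink roller lying on the table, 110 mm wide rubber drum with a wooden handle 125 mm to the drum's -x side; origin under the drum's middle.
There are look-alikes about, which are no part of the job. What is shaped like the open_cartridge but green or orange is not meant.

How it is judged:
On the way, in this order (a step that is already met when the one before it is completed fails the run):
1. the cap is picked up off the table in the fingers (height (world z) of cap above 0.05 m and contact force between the fingers and cap above 1 N), for 0.2 s.
2. the cap stands square and centred over the nozzle, not yet snapped on (z of cap in the frame of seal_top between 0.01 and 0.03 m and horizontal distance between cap and seal_top below 0.004 m and angle between cap's own z axis and vertical below 0.1 rad).
3. the cap has clicked past the beads and reached the sealing ring (z of cap in the frame of seal_top below 0.002 m and horizontal distance between cap and seal_top below 0.004 m and angle between cap's own z axis and vertical below 0.1 rad), for 0.2 s.
At the end, for the whole second after the job is handed in: The cap is on the blue cartridge's nozzle, rim at most 1 mm above the sealing ring's free height, centred within 4 mm, upright within 0.1 rad, at rest, fingers still on it (over 2 N) and pressing it on the ring with over 4 N; bystanders within 30 mm of their starts (z of cap in the frame of seal_top between -0.006 and 0.001 m and horizontal distance between cap and seal_top below 0.004 m and angle between cap's own z axis and vertical below 0.1 rad and contact force between cap and seal above 4 N and contact force between the fingers and cap above 2 N and linear speed of cap below 0.02 m/s and distance of each of tape, screwdriver, cleaner, mug, ream, roller from where it was at the start of the episode below 0.03 m); the arm keeps its last pose, push and grip.
It fails at once if a bystander is knocked over or shoved more than 30 mm (distance of any of tape, screwdriver, cleaner, mug, ream, roller from where it was at the start of the episode above 0.03 m or angle between any of cleaner, mug's own z axis and vertical above 0.5 rad).
It also fails if it takes over 42 s, if anything falls off the work surface, if the arm or the gripper's body presses on something with over 40 N, if the wrist force passes 120 N, or if a joint passes its speed limit or range.

## Working session

There is one attempt and no reset: what is moved stays moved. The work goes in short steps, Python scripts to look and compute and a tool call to move; the robot and the scene stay as the last step left them, time stands still between calls to the robot, and variables do not carry over. Pictures are saved under pics/ and viewed, and the job is handed in when it is done.

Besides the shell and the picture viewer there is one more tool, called after "Call:" in YAML: its name, and indented under it one key for each argument. play_rows: Moves the arm, as the interface text tells. Its arguments: {"type":"object","properties":{"increments":{"type":"array"},"force":{"type":"number"}},"required":["increments"]}

```bash
mkdir -p pics; ls; python3 - <<'E'
from station import manip
import cv2,numpy as np
s=manip.sense();print({k:np.round(v,3).tolist() for k,v in s.items()})
for n in ["scene","side"]:
    p,d=manip.snapshot(n);cv2.imwrite(f"pics/{n}0.png",p[:,:,::-1]);np.savez(f"{n}0.npz",p=p,d=d)
    c=manip.camera_model(n);print(n,c)
E
```

```text
pics
{'t': 0.0, 'q': [-1.478, 0.528, 1.434, 0.0, 1.181, -0.178], 'qd': [0.0, 0.0, -0.002, 0.001, 0.0, 0.001], 'tau': [-0.0, -44.234, -17.803, -0.0, 0.008, 0.0], 'tcp_pos': [0.167, -0.602, 0.23], 'tool_rot': [0.991, 0.135, 0.0, -0.001], 'force': [0.806, 0.746, 0.281], 'ft_torque': [-0.025, 0.052, -0.012], 'finger_gap': 1.004}
scene {'camera_matrix': array([[495.41752752,   0.        , 250.52941965],
       [  0.        , 495.41752752, 192.34896155],
       [  0.        ,   0.        ,   1.        ]]), 'dist': array([-0.02389073,  0.        ,  0.        ,  0.        ,  0.        ]), 'R': array([[ 0.26294493,  0.96470555, -0.01425374],
       [ 0.57963518, -0.16976404, -0.79699638],
       [-0.7712866 ,  0.20130419, -0.60381587]]), 't': array([-0.08463442, -0.15317001,  1.94947469])}
side {'camera_matrix': array([[429.5001424 ,   0.        , 255.71515519],
       [  0.        , 429.5001424 , 195.10063132],
       [  0.        ,   0.        ,   1.        ]]), 'dist': array([0.0083635, 0.       , 0.       , 0.       , 0.       ]), 'R': array([[-0.86270901, -0.50524013,  0.02157717],
       [-0.33414413,  0.53749338, -0.77424064],
       [ 0.37957986, -0.67515426, -0.63252341]]), 't': array([0.37094787, 0.26869465, 1.49967936])}
```

View pics/scene0.png

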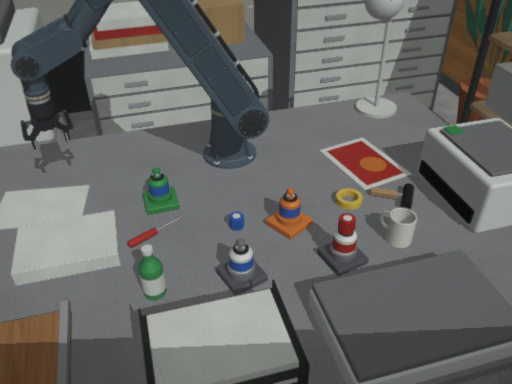

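View pics/side0.png

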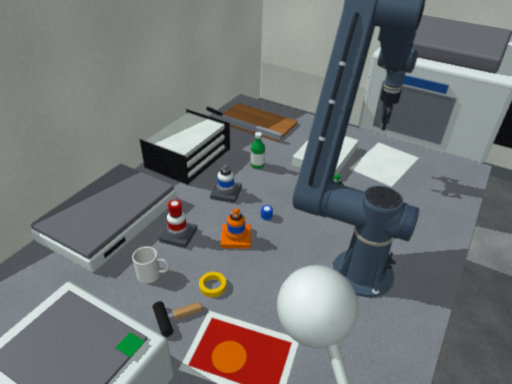

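The scene view shows three cartridges with no cap: white body, blue band and dark foot at (240,262); green at (158,190); orange at (290,210). The white one on the dark foot fits the description, and green and orange are ruled out. The red-capped one at (345,240) is the closed cartridge. The loose blue cap is at (236,220). I'll confirm this in a crop and measure.

```bash
cat > h.py <<'E'
from station import manip
import cv2,numpy as np
def und(c,uv):
    return cv2.undistortPoints(np.array(uv,float).reshape(-1,1,2),c["camera_matrix"],c["dist"]).reshape(-1,2)
def back(c,uv,d):
    n=und(c,uv);d=np.asarray(d).reshape(-1,1)
    P=np.hstack([n*d,d]);return (P-c["t"])@c["R"]
def proj(c,X):
    return cv2.projectPoints(np.array(X,float).reshape(-1,3),cv2.Rodrigues(c["R"])[0],c["t"],c["camera_matrix"],c["dist"])[0].reshape(-1,2)
def cloud(c,d,m):
    v,u=np.nonzero(m&(d>0));return back(c,np.c_[u,v],d[v,u])
def circ(P,r):  # horizontal circle centre of known radius
    from scipy.optimize import least_squares
    f=lambda c:np.hypot(P[:,0]-c[0],P[:,1]-c[1])-r
    return least_squares(f,P[:,:2].mean(0),loss="soft_l1",f_scale=.002).x
E
python3 - <<'E'
from h import *
for n in ["scene","side"]:
    z=np.load(n+"0.npz");p,d=z["p"],z["d"];c=manip.camera_model(n)
    x0,y0=(140,160) if n=="scene" else (160,140)
    cv2.imwrite(f"pics/{n}crop.png",cv2.resize(p[y0:y0+150,x0:x0+200,::-1],None,fx=4,fy=4,interpolation=2))
    for th in ["cap","open_cartridge","nozzle_tip","seal","cleaner","closed_cartridge"]:
        for r in manip.regions_of(n,th)[:4]:
            P=cloud(c,d,r["region"]); 
            if len(P)<5: print(n,th,r["rect"],"nodepth");continue
            hi=P[P[:,2]>np.percentile(P[:,2],98)-.004]
            print(n,th,round(r["p"],2),r["rect"],"mean",P.mean(0).round(3),"zmax",P[:,2].max().round(3),"top",hi.mean(0).round(4))
E
```

```text
scene cap 0.57 [231.0, 212.8, 12.9, 18.2] mean [ 0.441 -0.079  0.031] zmax 0.05 top [ 0.4355 -0.0768  0.0453]
scene open_cartridge 0.92 [216.2, 235.4, 51.9, 61.4] mean [ 0.672 -0.122  0.054] zmax 0.146 top [ 0.6532 -0.1169  0.1414]
scene open_cartridge 0.82 [142.2, 167.2, 35.1, 48.2] mean [ 0.263 -0.299  0.055] zmax 0.144 top [ 0.2441 -0.2992  0.1399]
scene open_cartridge 0.59 [263.5, 188.1, 48.5, 51.5] mean [0.489 0.08  0.053] zmax 0.146 top [0.4724 0.0863 0.1402]
scene nozzle_tip 0.92 [264.2, 189.5, 48.7, 49.6] mean [0.492 0.08  0.053] zmax 0.146 top [0.4721 0.0864 0.1403]
scene nozzle_tip 0.79 [211.9, 238.4, 56.0, 55.6] mean [ 0.672 -0.121  0.052] zmax 0.146 top [ 0.6545 -0.118   0.1404]
scene nozzle_tip 0.79 [139.9, 164.8, 40.4, 50.4] mean [ 0.262 -0.299  0.053] zmax 0.144 top [ 0.245  -0.2983  0.1391]
scene seal 0.59 [281.7, 196.0, 16.1, 6.3] mean [0.477 0.087 0.112] zmax 0.123 top [0.4833 0.0869 0.1175]
scene seal 0.48 [234.3, 250.7, 13.1, 1.5] mean [ 0.664 -0.118  0.115] zmax 0.122 top [ 0.6645 -0.1218  0.117 ]
scene seal 0.44 [152.6, 172.7, 10.4, 8.7] mean [ 0.253 -0.299  0.1
[... 691 characters left out ...]
x 0.144 top [0.4615 0.0958 0.1366]
side nozzle_tip 0.71 [219.5, 209.6, 31.0, 40.8] mean [0.452 0.109 0.052] zmax 0.144 top [0.4632 0.0943 0.137 ]
side nozzle_tip 0.68 [213.7, 165.0, 30.6, 37.2] mean [ 0.633 -0.097  0.05 ] zmax 0.142 top [ 0.6415 -0.109   0.135 ]
side seal 0.45 [233.1, 214.6, 7.6, 8.1] mean [0.457 0.102 0.112] zmax 0.117 top [0.4578 0.1027 0.1132]
side seal 0.31 [160.2, 201.6, 36.3, 48.6] mean [0.643 0.207 0.063] zmax 0.162 top [0.6549 0.1946 0.1573]
side cleaner 0.55 [252.6, 133.1, 9.9, 36.2] mean [ 0.626 -0.343  0.078] zmax 0.172 top [ 0.6302 -0.3545  0.1665]
side closed_cartridge 0.92 [160.8, 199.8, 38.4, 48.2] mean [0.643 0.208 0.064] zmax 0.162 top [0.6564 0.1921 0.1574]
```

View pics/scenecrop.png

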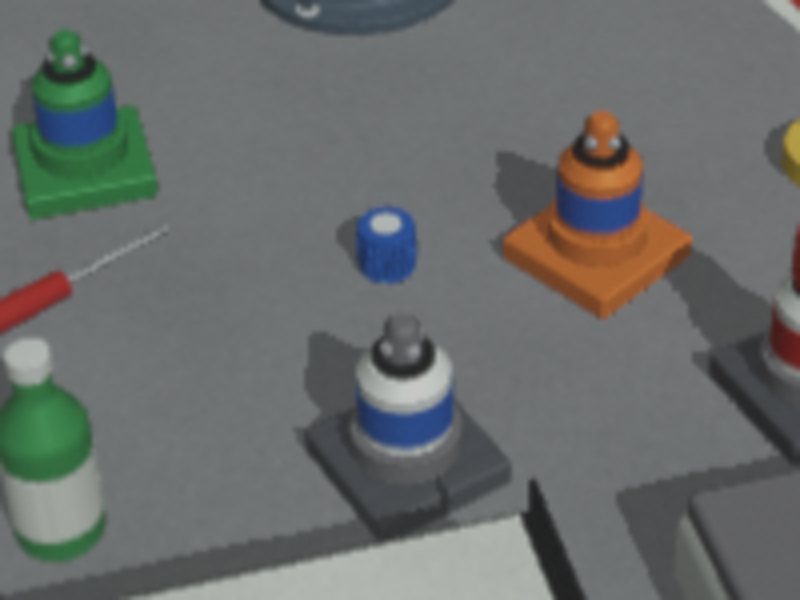

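The crop confirms it. The target's grey nozzle on a white body and dark foot is at crop (403,325), which is scene pixel (241,241). The blue cap with its white disc is at crop (387,240). Next I'll work out the wrist camera's offset and plan the first move.

```bash
python3 - <<'E'
from h import *
from scipy.spatial.transform import Rotation as R
s=manip.sense();T=R.from_quat(s["tool_rot"]).as_matrix();c=manip.camera_model("wrist")
print(T.round(3));C=-c["R"].T@c["t"]
print("cam in tool",(T.T@(C-s["tcp_pos"])).round(3),"axes",(T.T@c["R"].T).round(3).tolist(),c["camera_matrix"][0,0])
for X in ([.46,-.09,.23],[.432,-.075,.15],):
    print((T.T@(np.array(X)-s["tcp_pos"])).round(3))
for n in ["scene","side"]:
    z=np.load(n+"0.npz");d=z["d"];c=manip.camera_model(n)
    r=[q for q in manip.regions_of(n,"cap")][0] if n=="side" else None
    vv,uu=np.mgrid[0:384,0:512]
    P=cloud(c,d,np.ones_like(d,bool))
    for nm,xy,lo,hi,rad in [("cap",(.432,-.075),.012,.036,.023),("body",(.647,-.113),.055,.1,.033)]:
        m=(np.hypot(*(P[:,:2]-xy).T)<.06)&(P[:,2]>lo)&(P[:,2]<hi);print(n,nm,m.sum(),circ(P[m],rad).round(4))
E
```

```text
[[ 0.964  0.267  0.   ]
 [ 0.267 -0.964 -0.   ]
 [-0.     0.    -1.   ]]
cam in tool [ 0.082 -0.001 -0.142] axes [[0.0, -0.95, -0.314], [1.0, 0.0, -0.0], [0.0, -0.314, 0.95]] 317.41951520457883
[ 0.419 -0.415  0.001]
[ 0.396 -0.437  0.081]
scene cap 83 [ 0.4296 -0.0766]
scene body 309 [ 0.6485 -0.1163]
side cap 59 [ 0.4278 -0.0757]
side body 157 [ 0.6466 -0.1166]
```

Both cameras agree to about 2 mm: cap near (0.429, -0.076), cartridge axis near (0.6475, -0.1165). I'll move above the cap for a wrist view.

Call:
play_rows:
  increments:
    - [[0.393, -0.437, 0.0], [0, 0, 0], 1]
    - [[0.393, -0.437, 0.0], [0, 0, 0], 1]
    - [[0.393, -0.437, 0.0], [0, 0, 0], 1]
    - [[0.393, -0.437, 0.0], [0, 0, 0], 1]
    - [[0.393, -0.437, 0.0], [0, 0, 0], 1]
    - [[0.393, -0.437, 0.0], [0, 0, 0], 1]
    - [[0.393, -0.437, 0.0], [0, 0, 0], 1]
    - [[0.393, -0.437, 0.0], [0, 0, 0], 1]
    - [[0.393, -0.437, 0.0], [0, 0, 0], 1]
    - [[0.393, -0.437, 0.0], [0, 0, 0], 1]

```text
t: 1.75
tcp_pos: [0.3907, -0.1529, 0.2317]
tool_rot: [0.991, 0.135, 0.001, 0.0]
force: [1.3, -0.0, 0.0]
finger_gap: 1.001
```

Call:
play_rows:
  increments:
    - [[0.057, -0.064, 0.03], [0, 0, 0], 1]
    - [[0.057, -0.064, 0.03], [0, 0, 0], 1]
    - [[0.057, -0.064, 0.03], [0, 0, 0], 1]
    - [[0.057, -0.064, 0.03], [0, 0, 0], 1]

```text
t: 2.15
tcp_pos: [0.4279, -0.0769, 0.2013]
tool_rot: [0.991, 0.136, -0.0, 0.0]
force: [0.7, 0.0, -0.2]
finger_gap: 1.003
```

```bash
python3 - <<'E'
from h import *
from scipy.spatial.transform import Rotation as R
s=manip.sense();c=manip.camera_model("wrist");p,d=manip.snapshot("wrist")
print(s["t"],s["tcp_pos"],s["q"].round(3) if hasattr(s["q"],"round") else s["q"])
np.savez("w1.npz",p=p,d=d,R=c["R"],t=c["t"])
print("proj cap",proj(c,[.429,-.076,.044]), "noz",proj(c,[.6475,-.1165,.143]))
P=cloud(c,d,np.ones_like(d,bool))
m=(np.hypot(*(P[:,:2]-(.429,-.076)).T)<.05)&(P[:,2]>.012)&(P[:,2]<.048)
Q=P[m];print(m.sum(),Q.mean(0),Q[:,2].max()); side=Q[Q[:,2]<.036];print("side",len(side),circ(side,.023) if len(side)>10 else "")
top=Q[Q[:,2]>.04];print("top",len(top),top.mean(0),top.min(0),top.max(0))
for r in manip.regions_of("wrist","cap")[:2]:
    print(r["p"],r["rect"],cloud(c,d,r["region"]).mean(0))
cv2.imwrite("pics/w1.png",p[:,:,::-1])
E
```

```text
2.15 [ 0.42785866 -0.07691916  0.20125069] [-4.360e-01  3.220e-01  1.924e+00 -1.000e-03  8.950e-01  8.620e-01]
proj cap [[260.55902676 171.97470485]] noz [[ 433.47214006 -119.25890377]]
1887 [ 0.43316725 -0.0755073   0.04149394] 0.04587285414723821
side 199 [ 0.43034941 -0.07636039]
top 1646 [ 0.43114298 -0.07613084  0.04351692] [ 0.40763456 -0.09901156  0.04015373] [ 0.45311568 -0.05380698  0.04587285]
0.9 [240.7, 141.7, 45.8, 52.6] [ 0.43366423 -0.07524292  0.04082733]
```

View pics/w1.png

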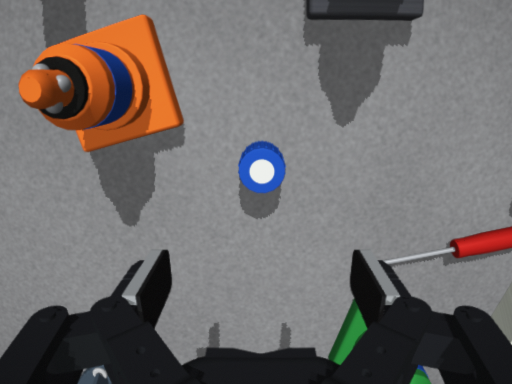

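The wrist view shows the cap at (262,168), nothing between the fingers, and the screwdriver tip at (385,262), clear of the cap. The wrist centre is (0.4305, -0.076). Descending and gripping.

Call:
play_rows:
  increments:
    - [[0.0027, 0, 0.05], [0, 0, 0], 1]
    - [[0.0027, 0, 0.1], [0, 0, 0], 1]
    - [[0.0027, 0, 0.15], [0, 0, 0], 1]
    - [[0.0027, 0, 0.185], [0, 0, 0], 1]
    - [[0.0027, 0, 0.194], [0, 0, 0], 1]
    - [[0.0027, 0, 0.194], [0, 0, 0], 1]

```text
t: 2.85
tcp_pos: [0.4299, -0.078, 0.0067]
tool_rot: [0.991, 0.134, -0.001, -0.0]
force: [0.5, -0.5, 1.1]
finger_gap: 0.995
```

Call:
play_rows:
  increments:
    - [[0, 0, 0], [0, 0, 0], 0.3]
    - [[0, 0, 0], [0, 0, 0], 0.3]
    - [[0, 0, 0], [0, 0, 0], 0.3]
    - [[0, 0, 0], [0, 0, 0], 0.3]
    - [[0, 0, 0], [0, 0, 0], 0.3]
    - [[0, 0, 0], [0, 0, 0], 0.3]
    - [[0, 0, 0], [0, 0, 0], 0.3]
  force: 80

```text
t: 3.55
tcp_pos: [0.4314, -0.0775, 0.0094]
tool_rot: [0.991, 0.135, 0.002, 0.001]
force: [-1.9, -1.8, 9.3]
finger_gap: 0.52
```

The fingers stopped on the cap at a gap of 0.52. Lifting, then moving to a view point short of the nozzle.

Call:
play_rows:
  increments:
    - [[0, 0, -0.03], [0, 0, 0], 0.3]
    - [[0, 0, -0.08], [0, 0, 0], 0.3]
    - [[0, 0, -0.13], [0, 0, 0], 0.3]
    - [[0, 0, -0.18], [0, 0, 0], 0.3]
    - [[0, 0, -0.23], [0, 0, 0], 0.3]
    - [[0.02, 0.02, -0.26], [0, 0, 0], 0.3]
    - [[0.055, 0.048, -0.26], [0, 0, 0], 0.3]
    - [[0.085, 0.075, -0.26], [0, 0, 0], 0.3]
    - [[0.108, 0.095, -0.26], [0, 0, 0], 0.3]
    - [[0.108, 0.095, -0.26], [0, 0, 0], 0.3]

```text
t: 4.55
tcp_pos: [0.5632, -0.1415, 0.2685]
tool_rot: [0.991, 0.135, 0.002, 0.002]
force: [0.1, -0.1, -0.3]
finger_gap: 0.52
```

Call:
play_rows:
  increments:
    - [[0, 0, 0], [0, 0, 0], 0.3]
    - [[0, 0, 0], [0, 0, 0], 0.3]

```text
t: 4.75
tcp_pos: [0.5583, -0.1386, 0.2675]
tool_rot: [0.991, 0.135, -0.001, -0.0]
force: [-0.3, 0.5, -0.4]
finger_gap: 0.517
```

```bash
cat > look.py <<'E'
from h import *
import sys
from scipy.spatial.transform import Rotation as R
def look(tag,cen=(.6475,-.1165)):
    s=manip.sense();c=manip.camera_model("wrist");p,d=manip.snapshot("wrist")
    s2=manip.sense()
    print(s["t"],"tcp",s["tcp_pos"].round(4),s2["tcp_pos"].round(4),"gap",round(float(s["finger_gap"]),3),"F",np.round(s["force"],1))
    T=R.from_quat(s["tool_rot"]).as_matrix()
    print("tilt",np.degrees(np.arccos(-T[2,2])).round(2))
    cv2.imwrite(f"pics/{tag}.png",p[:,:,::-1])
    np.savez(tag+".npz",p=p,d=d,R=c["R"],t=c["t"],tcp=s["tcp_pos"],T=T)
    P=cloud(c,d,np.ones_like(d,bool))
    for nm,lo,hi,rad,w in [("nozzle",.124,.135,.013,.03),("body",.06,.1,.033,.05),("clip",.03,.044,.04,.055)]:
        m=(np.hypot(*(P[:,:2]-cen).T)<w)&(P[:,2]>lo)&(P[:,2]<hi)
        if m.sum()>10:print(nm,m.sum(),circ(P[m],rad).round(4))
    m=(np.hypot(*(P[:,:2]-cen).T)<.03)&(P[:,2]>.138)&(P[:,2]<.15)
    if m.sum()>10:print("tip",m.sum(),P[m].mean(0).round(4),P[m].min(0).round(4),P[m].max(0).round(4))
    # held cap: blue pixels near the camera
    hsv=cv2.cvtColor(p,cv2.COLOR_RGB2HSV)
    b=(hsv[:,:,0]>105)&(hsv[:,:,0]<130)&(hsv[:,:,1]>150)
    wh=np.ones_like(b)
    Q=(P-s["tcp_pos"])@T
    m=(np.hypot(Q[:,0],Q[:,1])<.03)&(abs(Q[:,1])<.02)&(Q[:,2]<.02)&(Q[:,2]>-.06)
    print("held",m.sum(),Q[m].min(0).round(4) if m.sum() else "",Q[m].max(0).round(4) if m.sum() else "")
    return s,c,p,d,P,Q
E
python3 - <<'E'
from look import *
look("w2")
E
```

```text
4.75 tcp [ 0.5583 -0.1386  0.2675] [ 0.5584 -0.1386  0.2676] gap 0.517 F [-0.3  0.5 -0.4]
tilt 0.08
nozzle 215 [ 0.6484 -0.116 ]
body 451 [ 0.6485 -0.1157]
clip 37 [ 0.649 -0.116]
tip 664 [ 0.6488 -0.1158  0.1413] [ 0.637 -0.128  0.138] [ 0.661  -0.1033  0.1446]
held 10775 [-0.0239 -0.02   -0.0591] [0.0234 0.02   0.0101]
```

View pics/w2.png

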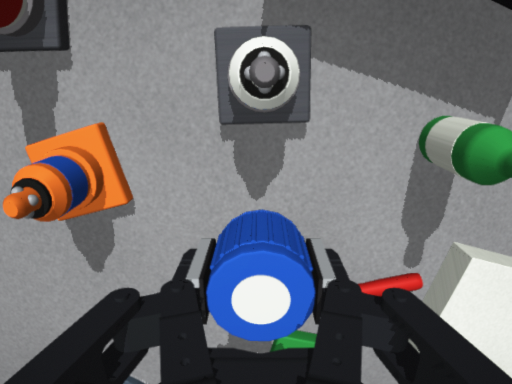

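The wrist view shows the cap held square between the pads, its disc at (261,299), with the target nozzle at (265,70). I'll measure the cap in the tool frame.

```bash
cat > held.py <<'E'
from h import *
def held(tag):
    z=np.load(tag+".npz");p,d=z["p"],z["d"];c=manip.camera_model("wrist");c["R"],c["t"]=z["R"],z["t"]
    hsv=cv2.cvtColor(p,cv2.COLOR_RGB2HSV)
    b=(hsv[:,:,0]>100)&(hsv[:,:,0]<130)&(hsv[:,:,1]>130)
    w=(hsv[:,:,1]<40)&(hsv[:,:,2]>180)
    vv,uu=np.mgrid[0:384,0:512];near=(d<.3)
    n,l,st,_=cv2.connectedComponentsWithStats((b&near).astype(np.uint8))
    i=1+np.argmax(st[1:,4]);print("blob",st[i])
    f=lambda m:(cloud(c,d,m)-z["tcp"])@z["T"]
    B=f(l==i)
    k=np.ones((41,41),np.uint8);W=f(w&near)
    W=W[np.hypot(W[:,0],W[:,1])<.02]
    A=np.c_[W[:,:2],np.ones(len(W))];co=np.linalg.lstsq(A,W[:,2],rcond=None)[0]
    print("disc centre tool",W.mean(0).round(4),"slopes deg",np.degrees(co[:2]).round(2),len(W))
    tz=np.median(W[:,2])
    S=B[(B[:,2]>tz+.006)];print("wall n",len(S),"z",S[:,2].max().round(4),"centre tool",circ(S,.023).round(4))
    print("cap rim z in tool from top",(tz+.044).round(4), "world tcp",z["tcp"].round(4))
    for lo in np.arange(.004,.05,.006):
        s=S[(S[:,2]-tz>lo)&(S[:,2]-tz<lo+.006)]
        if len(s)>50:print(lo.round(3),len(s),circ(s,.023).round(4))
E
python3 -c "
from held import *
held('w2')"
```

```text
blob [ 205  210  111  131 9092]
disc centre tool [-0.0006 -0.0007 -0.0346] slopes deg [-0.03  0.33] 2220
wall n 3028 z 0.0095 centre tool [-0.001  -0.0007]
cap rim z in tool from top 0.0094 world tcp [ 0.5583 -0.1386  0.2675]
0.004 552 [-0.0012 -0.0006]
0.01 626 [-0.0009 -0.0006]
0.016 528 [-0.0009 -0.0007]
0.022 469 [-0.0009 -0.0007]
0.028 409 [-0.0009 -0.0007]
0.034 321 [-0.0011 -0.0007]
0.04 123 [-0.0015 -0.0007]
```

Call:
play_rows:
  increments:
    - [[0.035, 0.001, 0.0], [0, 0, 0], 0.3]
    - [[0.065, 0.002, 0.02], [0, 0, 0], 0.3]
    - [[0.085, 0.003, 0.05], [0, 0, 0], 0.3]
    - [[0.094, 0.003, 0.075], [0, 0, 0], 0.3]
    - [[0.094, 0.003, 0.089], [0, 0, 0], 0.3]
    - [[0.094, 0.003, 0.089], [0, 0, 0], 0.3]
    - [[0.094, 0.003, 0.089], [0, 0, 0], 0.3]
    - [[0.094, 0.003, 0.089], [0, 0, 0], 0.3]

```text
t: 5.6
tcp_pos: [0.6515, -0.1178, 0.1803]
tool_rot: [0.991, 0.135, 0.001, 0.001]
force: [-0.5, 0.6, -0.5]
finger_gap: 0.52
```

```bash
python3 - <<'E'
from look import *
from held import held
s,c,p,d,P,Q=look("w3"); held("w3")
for n in ["scene","side"]:
    p,d=manip.snapshot(n);c=manip.camera_model(n)
    u,v=proj(c,[.6486,-.1158,.15])[0].astype(int)
    cv2.imwrite(f"pics/{n}3.png",cv2.resize(p[v-40:v+50,u-50:u+50,::-1],None,fx=6,fy=6,interpolation=2))
    P=cloud(c,d,np.ones_like(d,bool))
    hsv=cv2.cvtColor(p,cv2.COLOR_RGB2HSV);b=(hsv[:,:,0]>100)&(hsv[:,:,0]<130)&(hsv[:,:,1]>130)
    B=cloud(c,d,b);m=(np.hypot(*(B[:,:2]-(.6486,-.1158)).T)<.06)
    cp=B[m&(B[:,2]>.15)&(B[:,2]<.208)];bd=B[m&(B[:,2]<.1)]
    print(n,"cap",len(cp),circ(cp,.023).round(4),cp[:,2].min().round(3),cp[:,2].max().round(3),"band",len(bd),circ(bd,.033).round(4))
E
```

```text
5.6 tcp [ 0.6515 -0.1178  0.1803] [ 0.6516 -0.1178  0.1803] gap 0.52 F [-0.5  0.6 -0.5]
tilt 0.16
nozzle 380 [ 0.6496 -0.1154]
body 1268 [ 0.6486 -0.116 ]
clip 217 [ 0.6485 -0.1159]
tip 22 [ 0.6592 -0.1124  0.1386] [ 0.6573 -0.1192  0.1381] [ 0.6616 -0.1082  0.1395]
held 10760 [-0.0235 -0.02   -0.0592] [0.0234 0.02   0.01  ]
blob [ 205  210  111  131 9109]
disc centre tool [ 0.0003 -0.0004 -0.0271] slopes deg [102.22  28.09] 2398
wall n 3031 z 0.0651 centre tool [-0.001  -0.0007]
cap rim z in tool from top 0.0095 world tcp [ 0.6515 -0.1178  0.1803]
0.004 532 [-0.0011 -0.0006]
0.01 624 [-0.001  -0.0007]
0.016 538 [-0.0009 -0.0007]
0.022 478 [-0.0009 -0.0006]
0.028 413 [-0.0009 -0.0007]
0.034 308 [-0.0011 -0.0008]
0.04 136 [-0.0016 -0.0007]
scene cap 137 [ 0.6501 -0.1182] 0.171 0.208 band 159 [ 0.6492 -0.1162]
side cap 52 [ 0.6482 -0.1162] 0.169 0.208 band 88 [ 0.6459 -0.1159]
```

```bash
python3 -c "
import cv2,numpy as np
a=cv2.imread('pics/scene3.png');b=cv2.imread('pics/side3.png')
cv2.imwrite('pics/both3.png',cv2.resize(np.hstack([a,b]),None,fx=.66,fy=.66))"
```

```text
(no output)
```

View pics/both3.png

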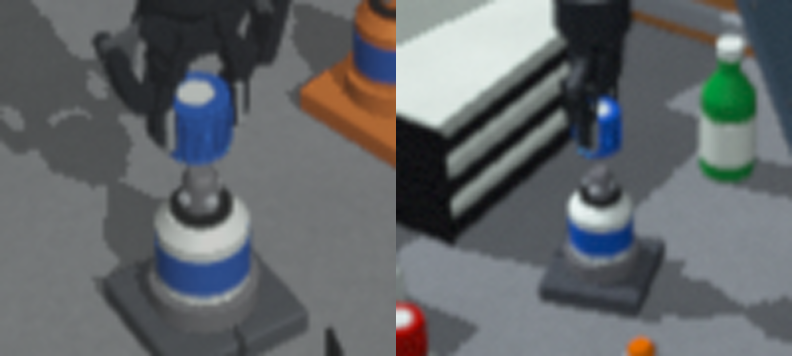

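View pics/w3.png

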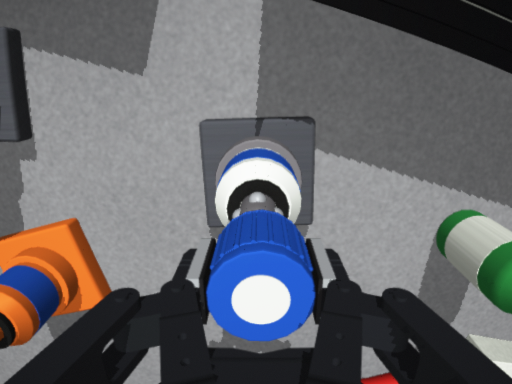

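From here the picture shows the cap hanging squarely above the nozzle at scene-crop (200,185). It is about 2 mm off centre, and the wrist camera and the two fixed cameras agree on the direction. I'll correct that and lower just onto the taper.

Call:
play_rows:
  increments:
    - [[-0.0014, -0.0018, 0.004], [0, 0, 0], 0.3]
    - [[-0.0014, -0.0018, 0.012], [0, 0, 0], 0.3]
    - [[-0.0014, -0.0018, 0.02], [0, 0, 0], 0.3]
    - [[-0.0014, -0.0018, 0.026], [0, 0, 0], 0.3]
    - [[-0.0014, -0.0018, 0.026], [0, 0, 0], 0.3]
    - [[-0.0014, -0.0018, 0.026], [0, 0, 0], 0.3]

```text
t: 6.35
tcp_pos: [0.6492, -0.1159, 0.1518]
tool_rot: [0.991, 0.135, -0.0, -0.0]
force: [-0.7, -0.3, -0.2]
finger_gap: 0.51
```

```bash
cat > chk.py <<'E'
from look import *
import time
def rel(tag):
    s,c,p,d,P,Q=look(tag)
    T=R.from_quat(s["tool_rot"]).as_matrix()
    hsv=cv2.cvtColor(p,cv2.COLOR_RGB2HSV);b=(hsv[:,:,0]>100)&(hsv[:,:,0]<130)&(hsv[:,:,1]>130)
    B=cloud(c,d,b);zr=s["tcp_pos"][2]-.0095
    cp=B[(np.hypot(*(B[:,:2]-s["tcp_pos"][:2]).T)<.04)&(B[:,2]>zr+.004)&(B[:,2]<zr+.038)]
    m=(np.hypot(*(P[:,:2]-(.6486,-.1159)).T)<.05)&(P[:,2]>.055)&(P[:,2]<.1)
    a=circ(cp,.023);bb=circ(P[m],.033);print("cap",a.round(4),"body",bb.round(4),"cap-body world",(a-bb).round(4),"fix tool",(T.T@np.r_[bb-a,0]).round(4), "cap z over seal_top",(zr-.115).round(4))
    from_top=P[(np.hypot(*(P[:,:2]-a).T)<.012)&(P[:,2]>zr+.03)]
    print("cap top z",np.median(from_top[:,2]).round(4))
E
python3 -c "
from chk import *
rel('w4')"
```

```text
6.35 tcp [ 0.6492 -0.1159  0.1518] [ 0.6495 -0.116   0.1522] gap 0.51 F [-0.7 -0.3 -0.2]
tilt 0.05
nozzle 65 [ 0.6522 -0.1146]
body 1671 [ 0.6485 -0.1159]
clip 260 [ 0.6485 -0.116 ]
tip 328 [ 0.6669 -0.1101  0.1463] [ 0.6533 -0.1332  0.1415] [ 0.672  -0.0922  0.15  ]
held 10761 [-0.0242 -0.02   -0.0584] [0.0235 0.02   0.0103]
cap [ 0.6481 -0.1155] body [ 0.6486 -0.1159] cap-body world [-0.0004  0.0004] fix tool [ 0.0003  0.0005 -0.    ] cap z over seal_top 0.0273
cap top z 0.1863
```

Centred within 0.5 mm and level. Lowering to just above the beads.

Call:
play_rows:
  increments:
    - [[0.0003, 0.0004, 0.003], [0, 0, 0], 0.3]
    - [[0.0003, 0.0004, 0.006], [0, 0, 0], 0.3]
    - [[0.0003, 0.0004, 0.009], [0, 0, 0], 0.3]
    - [[0.0003, 0.0004, 0.01], [0, 0, 0], 0.3]
    - [[0.0003, 0.0004, 0.01], [0, 0, 0], 0.3]

```text
t: 6.9
tcp_pos: [0.6495, -0.1162, 0.142]
tool_rot: [0.991, 0.135, -0.0, -0.0]
force: [0.6, 0.2, -0.3]
finger_gap: 0.516
```

```bash
python3 -c "
from chk import *
rel('w5')"
```

```text
6.9 tcp [ 0.6495 -0.1162  0.142 ] [ 0.6497 -0.1162  0.1422] gap 0.516 F [ 0.6  0.2 -0.3]
tilt 0.04
nozzle 116 [ 0.6586 -0.1131]
body 1844 [ 0.6485 -0.116 ]
clip 294 [ 0.6485 -0.1159]
tip 859 [ 0.6665 -0.1108  0.1447] [ 0.6507 -0.138   0.1381] [ 0.6728 -0.0876  0.15  ]
held 10767 [-0.0239 -0.02   -0.0586] [0.0234 0.02   0.0093]
cap [ 0.6484 -0.1158] body [ 0.6486 -0.1159] cap-body world [-0.0002  0.0002] fix tool [ 0.0001  0.0002 -0.    ] cap z over seal_top 0.0175
cap top z 0.1765
```

Centred within 0.3 mm, 17.5 mm above the seal. Now pressing through the beads in small steps.

Call:
play_rows:
  increments:
    - [[0, 0, 0.002], [0, 0, 0], 0.3]
    - [[0, 0, 0.004], [0, 0, 0], 0.3]
    - [[0, 0, 0.006], [0, 0, 0], 0.3]
    - [[0, 0, 0.008], [0, 0, 0], 0.3]
    - [[0, 0, 0.008], [0, 0, 0], 0.3]

```text
t: 7.45
tcp_pos: [0.6508, -0.1165, 0.1369]
tool_rot: [0.991, 0.135, 0.001, 0.001]
force: [-1.6, 0.8, 9.4]
finger_gap: 0.52
```

Call:
play_rows:
  increments:
    - [[0, 0, 0.002], [0, 0, 0], 0.3]
    - [[0, 0, 0.004], [0, 0, 0], 0.3]
    - [[0, 0, 0.006], [0, 0, 0], 0.3]
    - [[0, 0, 0.006], [0, 0, 0], 0.3]

```text
t: 7.85
tcp_pos: [0.6503, -0.1165, 0.128]
tool_rot: [0.991, 0.135, 0.001, 0.0]
force: [2.5, -1.7, -4.9]
finger_gap: 0.519
```

```bash
python3 -c "
from chk import *
rel('w6')"
```

```text
7.85 tcp [ 0.6503 -0.1165  0.128 ] [ 0.6501 -0.1164  0.1276] gap 0.519 F [ 2.5 -1.7 -4.9]
tilt 0.1
nozzle 733 [ 0.66   -0.1131]
body 2151 [ 0.6485 -0.116 ]
clip 337 [ 0.6484 -0.1161]
tip 1350 [ 0.6663 -0.1113  0.1442] [ 0.6474 -0.1377  0.138 ] [ 0.6735 -0.0875  0.15  ]
held 11149 [-0.0236 -0.02   -0.0589] [0.0235 0.02   0.02  ]
cap [ 0.6491 -0.1161] body [ 0.6486 -0.116 ] cap-body world [ 0.0006 -0.0001] fix tool [-0.0005 -0.0003 -0.    ] cap z over seal_top 0.0035
cap top z 0.1626
```

It has clicked: the force reversed to -4.9 N, so the beads are drawing it down. Pressing on to the ring.

Call:
play_rows:
  increments:
    - [[-0.0003, -0.0002, 0.002], [0, 0, 0], 0.3]
    - [[-0.0003, -0.0002, 0.004], [0, 0, 0], 0.3]
    - [[-0.0003, -0.0002, 0.0055], [0, 0, 0], 0.3]
    - [[-0.0003, -0.0002, 0.0055], [0, 0, 0], 0.3]
    - [[-0.0003, -0.0002, 0.0055], [0, 0, 0], 0.3]

```text
t: 8.4
tcp_pos: [0.6489, -0.116, 0.1235]
tool_rot: [0.991, 0.135, -0.001, -0.0]
force: [-1.4, -0.0, 4.8]
finger_gap: 0.522
```

```bash
python3 -c "
from chk import *
rel('w7')"
```

```text
8.4 tcp [ 0.6489 -0.116   0.1235] [ 0.6489 -0.1159  0.1235] gap 0.522 F [-1.4 -0.   4.8]
tilt 0.07
nozzle 957 [ 0.6587 -0.1128]
body 2222 [ 0.6485 -0.1159]
clip 341 [ 0.6485 -0.1161]
tip 1611 [ 0.6648 -0.1115  0.1444] [ 0.6464 -0.1386  0.138 ] [ 0.6721 -0.0871  0.15  ]
held 12088 [-0.0235 -0.02   -0.0594] [0.0284 0.02   0.02  ]
cap [ 0.6477 -0.1155] body [ 0.6486 -0.1159] cap-body world [-0.0008  0.0004] fix tool [ 0.0007  0.0006 -0.    ] cap z over seal_top -0.001
cap top z 0.1581
```

Call:
play_rows:
  increments:
    - [[0.0004, 0.0003, 0.001], [0, 0, 0], 0.3]
    - [[0.0004, 0.0003, 0.0025], [0, 0, 0], 0.3]
    - [[0.0004, 0.0003, 0.0025], [0, 0, 0], 0.3]
    - [[0.0004, 0.0003, 0.0025], [0, 0, 0], 0.3]
    - [[0.0004, 0.0003, 0.0025], [0, 0, 0], 0.3]

```text
t: 8.95
tcp_pos: [0.6489, -0.1159, 0.1219]
tool_rot: [0.991, 0.135, -0.001, -0.0]
force: [-4.0, 0.6, 9.9]
finger_gap: 0.519
```

```bash
python3 - <<'E'
from chk import *
rel('w8')
im=[]
for n in ["scene","side"]:
    p,d=manip.snapshot(n);c=manip.camera_model(n);u,v=proj(c,[.6486,-.1158,.12])[0].astype(int)
    im.append(cv2.resize(p[v-45:v+45,u-50:u+50,::-1],None,fx=4,fy=4,interpolation=2))
    z=np.load(n+"0.npz");df=cv2.absdiff(p,z["p"]).max(2)>60;print(n,df.sum())
    for th in ["tape","screwdriver","cleaner","mug","ream","roller"]:
        for r in manip.regions_of(n,th)[:1]:
            a=cloud(c,d,r["region"]);print(th,round(r["p"],2),r["rect"],round(float(df[r["region"]].mean()),3))
cv2.imwrite("pics/both8.png",np.hstack(im))
s=manip.sense();print(s["t"],s["tcp_pos"].round(4),s["force"].round(1),s["finger_gap"])
E
```

```text
8.95 tcp [ 0.6489 -0.1159  0.1219] [ 0.649 -0.116  0.122] gap 0.519 F [-4.   0.6  9.9]
tilt 0.11
nozzle 1021 [ 0.6588 -0.1128]
body 2279 [ 0.6485 -0.1159]
clip 355 [ 0.6484 -0.116 ]
tip 1735 [ 0.6648 -0.1114  0.1445] [ 0.646  -0.1388  0.138 ] [ 0.6723 -0.0871  0.15  ]
held 12330 [-0.0236 -0.02   -0.0582] [0.0298 0.02   0.02  ]
cap [ 0.6478 -0.1156] body [ 0.6486 -0.1159] cap-body world [-0.0008  0.0004] fix tool [ 0.0006  0.0006 -0.    ] cap z over seal_top -0.0026
cap top z 0.1565
scene 9045
tape 0.88 [334.6, 190.4, 29.2, 19.5] 0.0
screwdriver 0.73 [126.7, 222.1, 48.4, 23.9] 0.0
cleaner 0.82 [135.9, 243.6, 28.1, 61.5] 0.0
mug 0.65 [378.2, 207.0, 40.4, 39.2] 0.0
ream 0.61 [9.2, 213.3, 113.3, 70.6] 0.0
roller 0.6 [368.6, 183.1, 44.1, 26.8] 0.0
side 18763
tape 0.73 [200.3, 271.1, 26.5, 26.5] 0.0
cleaner 0.77 [252.3, 134.1, 13.7, 37.2] 0.005
mug 0.9 [131.0, 246.7, 37.9, 37.0] 0.0
ream 0.75 [313.4, 128.1, 44.0, 47.3] 0.706
roller 0.61 [151.9, 299.3, 49.1, 38.7] 0.0
9.7 [ 0.6489 -0.1159  0.1219] [-4.3  0.5 10.8] 0.5183689226311703
```

View pics/both8.png

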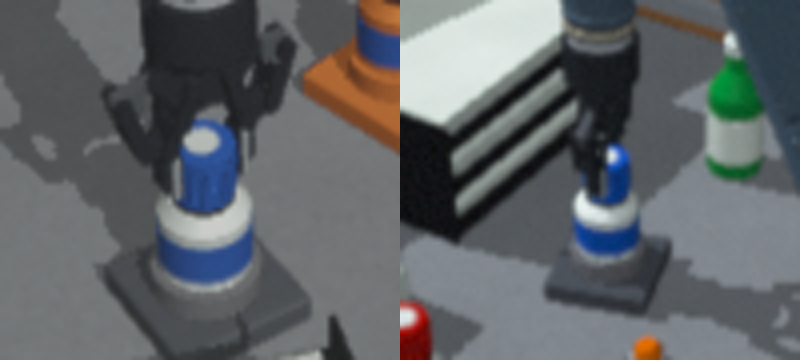

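The picture shows the cap seated on the target at scene-crop (205,165), still in the fingers, with no nozzle or ring gap visible. The rim is 2.6 mm below the free ring height, the push is steady at about 10.8 N, and the centring error is under 1 mm. Handing in.

```bash
python3 -c "
from station import manip
print(manip.sign_off()); s=manip.sense(); print(s['t'],s['tcp_pos'],s['force'],s['finger_gap'])"
```

```text
the job is handed in; nothing more can be done
None
the job is handed in; nothing more can be done
```

The blue cap is on the blue-banded cartridge's nozzle, fully home on the sealing ring. I handed the job in at 9.7 s with the fingers still holding it and pressing down. The green and orange look-alikes were left alone.

**Picking up and fitting:** I gripped the cap at 80 N, centred it over the nozzle to about 0.3 mm by wrist camera, and pressed straight down. Resistance was 9.4 N at the last reading before the click. After it the force reversed to -4.9 N, which showed the beads drawing the cap down.

**Last checks before hand-in:**
- **Depth:** the rim is about 2.6 mm below the ring's free height.
- **Push:** about 10.8 N downward at the wrist. I could not measure the force on the ring itself.
- **Centring and tilt:** the cap is about 0.9 mm off the cartridge axis, and the tool is tilted 0.1 degrees.
- **Grip:** the fingers stayed on the cap at an opening of 0.52.

**Bystanders:** the scene camera showed no change at any of the six. The side camera agreed for those it found, except two points:
- It flagged 71% changed pixels at the ream. I put that down to the arm having moved in that part of the view.
- It did not find the screwdriver.

**Small disagreements:** the fixed cameras differed from the wrist camera by 1–2 mm, within their calibration, and a sideways force of about 4 N remained at the end.

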